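Clear the polish tin off the ledge and slide the comb into its holder

TASK

The empty red polish tin is in the way of the comb holder: push it along the ledge, without lifting it, over the far edge so that it drops into the blue waste bin below. Then slide the wooden comb, lying flat and teeth end first, fully home into the slot of the holder, and let go of it. Leave the flask, roll-on bottle, dish and acrylic box where they are.

Things in the scene. Friction and masses are not known exactly. Their poses are not given: they have to be found in the camera images.
- holder: Dark wood comb holder, a block fixed to the ledge, 130 (x) x 84 (y) x 38 (z) mm; origin at the centre of its underside, z up. One level slot opens in its front, which faces its -x: slot 51 mm wide (y, centred), 14 mm high (from 12 to 26 mm above the ledge), 115 mm deep, ending at a solid back. A 70 x 28 mm window in the roof looks into the slot. The holder sits towards the robot's left with its front facing roughly right (its +x points roughly to world +y, within 0.2 rad).
- slot_mouth (a point): Centre of the slot's opening in the holder's front face, 19 mm above the ledge; axes as the holder's (+x points into the slot).
- slot_end (a point): Centre of the slot's solid back wall, 115 mm behind the mouth, 19 mm above the ledge; axes as the holder's.
- comb: Pale wooden handled comb lying flat, loose, 190 mm long, 9 mm thick throughout, about 45 g. Origin at the middle of its length, on its underside; x runs along it: toothed blade 110 x 44 mm from x = -15 to +95 mm, plain handle 80 x 26 mm from x = -95 to -15 mm; z up. Starts at the robot's right with its blade pointing roughly to world +y (within 0.5 rad). Its centre of mass is about 10 mm from the origin towards the blade. Either face may be up when it is in the slot.
- comb_tip (a point): Middle of the comb's blade end (x = +95 mm), at half thickness; axes as the comb's.
- comb_grip (a point): A good place to take the handle, across its 26 mm width: on the centre line at x = -60 mm, half thickness; stays about 40 mm outside the mouth when the comb is home.
- tin: Empty round red and steel polish tin with a black disc on its lid, lying flat, loose, 90 mm diameter, 25 mm high, about 45 g (too wide to grasp). Origin at the centre of its underside. It stands on the ledge just in front of the holder's slot, 20 to 50 mm from the front face, and slides easily.
- tin_mid (a point): Centre of the tin, 12.5 mm above its underside.
- bin_rim (a point): Middle of the top of the waste bin's near wall, 50 mm below the ledge surface; axes parallel to the world's. Blue open bin, fixed on a stool: from this point it reaches 180 mm in +x, 130 mm either way in y, 160 mm down; walls 5 mm. The ledge's far edge is straight, parallel to world y, at world x = 0.72 m; the bin's near wall is 2 to 10 mm beyond it.
- flask: Bystander: stainless steel hip flask lying flat, about 90 x 125 x 24 mm, origin under its middle.
- rollon: Bystander: white roll-on bottle with green cap, standing, 38 mm diameter, 80 mm high, origin at the centre of its underside.
- dish: Bystander: brass-coloured round key ring dish, 80 mm across, 16 mm high, origin at the centre of its underside.
- acrylic: Bystander: clear acrylic box with sliding lid closed, 80 x 124 x 54 mm, hair clips inside, origin at the centre of its underside.
Mind the look-alikes: they are no part of the job. What is meant by the comb is not pink, and is the smaller of those in its own colour.

How it is judged:
By the outcome, as a careful person would: the job done as asked, in the order asked, and still so for the second after the job is handed in, with the robot touching nothing.
It also fails if it takes over 64 s, if anything falls off the work surface, if the arm or the gripper's body presses on something with over 40 N, if the wrist force passes 120 N, or if a joint passes its speed limit or range.

ROBOT

A 7-joint arm with a two-finger parallel gripper is mounted at the origin on the work surface. World frame = base frame: x ahead of the robot, y to its left, z up, the work surface at z = 0. Lengths are in m, angles in rad, forces in N, time in s.
With the tool pointing down it reaches from about 0.425 to 0.925 m from the base axis. Payload 6.8 kg.
Tool frame: the origin (TCP) lies on the front face of the gripper's body, between the roots of the fingers; the fingertips stand 73 mm ahead of it and the grasp point (between the pads) lies 54 mm ahead of it (env.nose_length is the distance from the TCP to the fingertips, in m); z points along the fingers, y is the line along which they close (so a half turn about z gives the same grasp; the last joint's range is limited). The gripper opens to 85 mm and grips with 20 to 120 N. Pads are 22 mm wide; open, the fingers measure 114 mm over their backs; the gripper's body (76 mm by 85 mm) begins 54 mm behind the grasp point. The pads swing forward as they close: fully open they stand 13 mm farther back than shut.
Start: joints at [-1.281, 0.477, 0.022, 1.555, -0.011, 1.109, -0.083], TCP at [0.261, 0.622, 0.304] pointing down, gripper open.
Joint ranges: [-2.96, 2.96], [-0.34, 2.1], [-1.41, 1.46], [0.24, 2.44], [-1.37, 4.51], [0.17, 1.92], [-2.96, 2.96]. Speed limits (rad/s): [2.39, 2.39, 3.14, 3.14, 3.14, 3.14, 3.14].

INTERFACE

Orientations are given as a unit quaternion [w, x, y, z].
In Python, from cell import env, kin, camera, calibration, job gives the robot as it stands. The module is installed in compiled form; this text tells all that it offers. Calls block until the motion is done:
- env.reach(position, orientation): joint-space move of the TCP to a pose.
- env.movel(position, velocity=0.15, rot=None, stop_force=None): straight line of the TCP; rot=None keeps the orientation; velocity is the mean speed in m/s. With stop_force (N) it stops when the force on the tool has changed by that much, and returns True; else False.
- env.goto_joints(angles): joint-space move.
- env.grip(opening, f_grip=None): finger opening in m; f_grip is the grip in N (None keeps the last); returns when the fingers have stopped.
- env.dwell(seconds).
- kin.inverse_kinematics(position, orientation): joint angles nearest the present ones, or None.
- env.get_state(): the state.
- camera(name): name is "scene" or "side" or "wrist"; returns (picture, depth): 400x640x3 uint8, blue, green, red; 400x640 float32, m along the optical axis (not along the pixel's ray), 0 where there is no reading.
- calibration(name): a dict with "fx", "fy", "cx", "cy" (pixels), "rvec" (rotation vector, rad) and "tvec" (3), from world to camera coordinates, as OpenCV has them. Camera axes: x right, y down, z forward; pixel columns grow to the right and rows downward; lengths in m; the calibration is good to about 2 mm. A picture is of the moment at which its call begins: read the wrist's pose just before it. calibration takes no time and is no camera call; for the wrist camera it gives the pose at the moment of the call.
A pose or a line that the arm cannot do raises env.PlanningError and nothing moves.
- job.job_done(): hands the job in; it is judged then, once.
The state is a dict: "time": time; "qpos": joint angles; "joint_velocities": joint speeds; "joint_torque": joint torques, N m; "tcp_pos": TCP position; "orientation": TCP orientation; "force": force on the tool from outside, world axes, zero at the start; "torque": the same for the moment, N m; "opening": finger opening in m; "gripper_force": force on a finger pad.
Only numpy, scipy, OpenCV 4.12 (cv2) and the standard library are available. Lean on these libraries where they do the work, as an engineer would, in place of code of your own. Each camera call takes 0.05 s, during which the arm holds its last target. There are 200 camera calls.

## Working session

There is one attempt and no reset: what is moved stays moved. The work goes in short steps, each a Python script; the robot and the scene stay as the last script left them, time stands still between calls to the robot, and variables do not carry over. Pictures are saved under pics/ and viewed, at most 10 in all, crops included, and the job is handed in when it is done.

```bash
mkdir -p pics; cat > h.py <<'E'
import numpy as np, cv2
from cell import env, kin, camera, calibration, job
from scipy.spatial.transform import Rotation as R
def cal(n):
    c=calibration(n); K=np.array([[c['fx'],0,c['cx']],[0,c['fy'],c['cy']],[0,0,1.]]); return K,R.from_rotvec(np.ravel(c['rvec'])).as_matrix(),np.ravel(c['tvec']).astype(float)
def ray(C,uv,z):
    K,Rm,t=C; uv=np.atleast_2d(uv).astype(float)
    d=(Rm.T@np.linalg.inv(K)@np.c_[uv,np.ones(len(uv))].T).T; o=-Rm.T@t
    return o+d*((z-o[2])/d[:,2])[:,None]
def cloud(C,D):
    K,Rm,t=C; v,u=np.mgrid[:D.shape[0],:D.shape[1]]
    p=np.stack([(u-K[0,2])/K[0,0]*D,(v-K[1,2])/K[1,1]*D,D],-1)
    return (p-t)@Rm
def down(yaw): # tool down, tool y axis (closing) at angle yaw in world
    y=np.array([np.cos(yaw),np.sin(yaw),0]); z=np.array([0,0,-1.]); x=np.cross(y,z)
    q=R.from_matrix(np.c_[x,y,z]).as_quat(); return np.r_[q[3],q[:3]]
E
python3 - <<'E'
from h import *
for n in ['scene','side','wrist']:
    C=cal(n); p,d=camera(n); cv2.imwrite(f'pics/{n}0.png',p); np.savez(f'{n}0.npz',p=p,d=d,K=C[0],R=C[1],t=C[2]); print(n,-C[1].T@C[2],C[1][2])
s=env.get_state(); print(s['time'],s['tcp_pos'],s['orientation'],s['force'],s['opening'])
E
```

```text
scene [1.18994591 0.27246513 0.81942875] [-0.64734413 -0.20931492 -0.73289348]
side [ 0.10905521 -0.77504148  0.55313989] [ 0.39466672  0.77966337 -0.486172  ]
wrist [0.18706897 0.65317374 0.37268952] [ 0.28824782 -0.12200124 -0.94975202]
0.15 [0.26136736 0.62198148 0.30318249] [-8.05904580e-05  1.97592795e-01  9.80283954e-01 -6.71058054e-04] [-0.19679832  0.02410164  1.18233733] 0.08523156523008428
```

View pics/scene0.png

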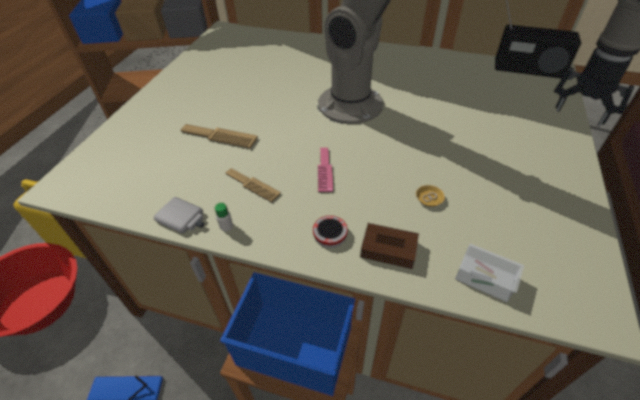

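View pics/side0.png

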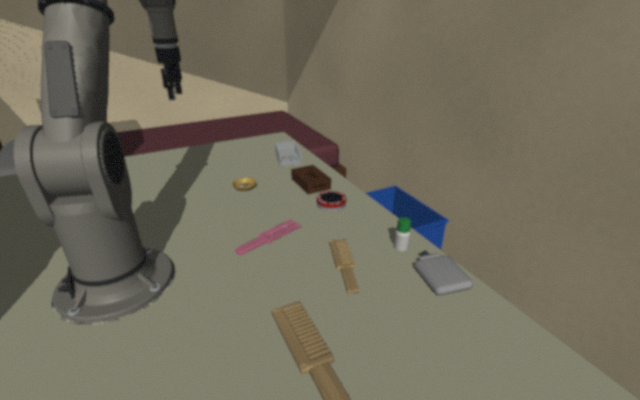

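Scene view: three combs could be taken for the target: a pale one at (253,184), a larger pale one at (218,135), and a pink one at (325,170). The smaller pale one at (253,184) fits the description. The tin is at (330,230), the holder at (390,245) and the bin at (290,330). I'll measure them and check the comb in one crop.

```bash
cat > m.py <<'E'
from h import *
def load(n):
    z=np.load(n+'0.npz'); return (z['K'],z['R'],z['t']),z['p'],z['d']
def comp(mask,uv):
    n,l,s,c=cv2.connectedComponentsWithStats(mask.astype(np.uint8)); 
    y,x=np.mgrid[:400,:640]; dd=np.where(l>0,(x-uv[0])**2+(y-uv[1])**2,1e9); k=l.flat[dd.argmin()]; return l==k
for n,pts in dict(scene=dict(comb=(253,184),big=(218,135),tin=(330,230),holder=(390,250)),side=dict(comb=(342,252),tin=(332,200),holder=(311,180))).items():
    C,p,d=load(n); hsv=cv2.cvtColor(p,cv2.COLOR_BGR2HSV); P=cloud(C,d)
    for k,uv in pts.items():
        print(n,k,hsv[uv[1],uv[0]],P[uv[1],uv[0]].round(3))
    # objects by depth height
    h=np.where(d>0,P[...,2],0)
    for k,uv in pts.items():
        m=comp((h>.004)&(h<.06)&(P[...,0]>.3)&(P[...,0]<.75),uv); q=P[m]
        r=cv2.minAreaRect(q[:,:2].astype(np.float32)); print('   ',k,m.sum(),np.array(r[0]).round(4),np.array(r[1]).round(4),round(r[2],1),'ztop',np.percentile(q[:,2],[50,95]).round(4))
C,p,d=load('scene'); crop=cv2.resize(p[110:280,160:440],None,fx=2.8,fy=2.8,interpolation=cv2.INTER_CUBIC); cv2.imwrite('pics/crop0.png',crop)
E
python3 m.py
```

```text
scene comb [ 20 104 113] [ 0.479 -0.17   0.006]
scene big [ 19 105 107] [ 0.299 -0.375  0.005]
scene tin [70 25 31] [0.594 0.096 0.026]
scene holder [ 11 138  76] [0.621 0.253 0.037]
    comb 552 [ 0.4754 -0.1762] [0.1911 0.0458] 69.8 ztop [0.0074 0.0103]
    big 407 [ 0.3156 -0.3744] [0.264  0.0311] 89.9 ztop [0.0095 0.0133]
    tin 884 [0.5872 0.0945] [0.0882 0.0888] 87.4 ztop [0.0239 0.0263]
    holder 1917 [0.5922 0.2487] [0.0888 0.1298] 0.5 ztop [0.0356 0.0387]
side comb [ 19  97 137] [ 0.49 -0.14  0.01]
side tin [132  94  27] [0.58  0.076 0.026]
side holder [  7 134  59] [0.573 0.204 0.038]
    comb 830 [ 0.474  -0.1781] [0.1927 0.0442] 70.9 ztop [0.0088 0.0106]
    tin 504 [0.5839 0.0924] [0.0892 0.0867] 60.3 ztop [0.025  0.0273]
    holder 797 [0.5901 0.2472] [0.0865 0.1348] 0.8 ztop [0.0347 0.0396]
```

View pics/crop0.png

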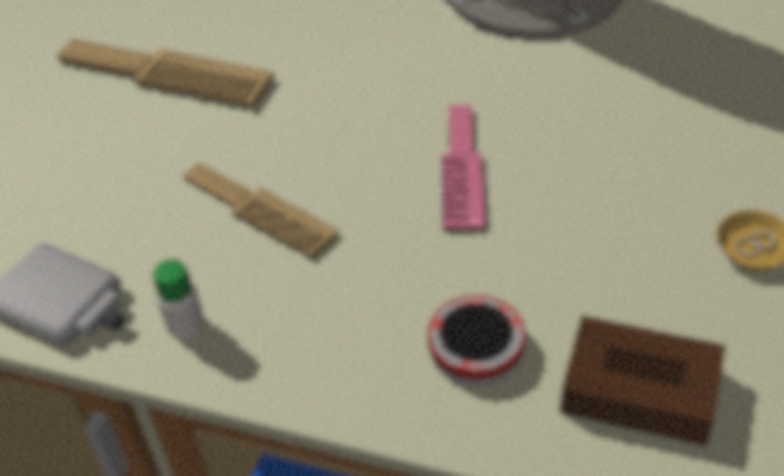

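The crop confirms it: the smaller pale comb runs from handle (190,170) to blade (325,245) in crop pixels. Depth gives 191 x 45 mm, against about 264 mm for the other pale one. Next I locate the bin and push the tin with the fingers opened as a fork.

```bash
cat > push.py <<'E'
from h import *
z=np.load('scene0.npz'); C=(z['K'],z['R'],z['t']); P=cloud(C,z['d']); hsv=cv2.cvtColor(z['p'],cv2.COLOR_BGR2HSV)
m=(hsv[...,0]>100)&(hsv[...,0]<130)&(hsv[...,1]>120)&(z['d']>0)&(abs(P[...,2]+.05)<.01)&(P[...,0]>.68)&(P[...,0]<1)
q=P[m]; lo,hi=np.percentile(q,[1,99],0); print('bin',lo.round(3),hi.round(3),ray(C,[[258,278],[355,297]],-.05).round(3))
yb=(lo[1]+hi[1])/2; tin=np.array([.586,.0935]); 
ye=np.clip(tin[1],yb-.05,yb+.05); a=np.arctan2(ye-tin[1],.76-tin[0]); print('yb',yb,'ye',ye,'ang',a)
assert abs(a)<.7 and abs(hi[1]-lo[1]-.26)<.04
u=np.array([np.cos(a),np.sin(a)]); q=down(a+np.pi/2); q2=down(a-np.pi/2)
s=env.get_state()['qpos']
for qq in (q,q2): print(kin.inverse_kinematics(np.r_[tin-u*.085,.15],qq))
np.savez('push.npz',u=u,tin=tin,a=a)
E
python3 push.py
```

```text
bin [ 0.722 -0.072 -0.06 ] [ 0.907  0.195 -0.048] [[ 0.735 -0.053 -0.05 ]
 [ 0.718  0.194 -0.05 ]]
yb 0.06177053776343478 ye 0.0935 ang 0.0
[-0.44575556  0.42467291  0.17050706  2.08395836 -0.11706798  0.64170887
  1.3745908 ]
[-0.80157477  0.49461622  0.62803924  2.10618372 -0.46135919  0.6770965
 -1.43404385]
```

```bash
python3 - <<'E'
from h import *
y=.0935; q=down(-np.pi/2)
q1=kin.inverse_kinematics([.495,y,.2],down(np.pi/2))
env.reach([.495,y,.2],down(np.pi/2))
env.grip(.06)
env.movel([.495,y,.079],velocity=.15)
env.movel([.70,y,.079],velocity=.12)
s=env.get_state(); print(s['time'],s['tcp_pos'],s['force'])
env.movel([.745,y,.079],velocity=.15)
env.movel([.745,y,.25],velocity=.25)
s=env.get_state(); print(s['time'],s['qpos'])
p,d=camera('scene'); cv2.imwrite('pics/s1.png',p)
E
```

```text
5.45 [0.69951795 0.09356509 0.07897971] [-0.21340676 -0.38284385  0.11194291]
6.7333 [-0.34607181  0.65747144  0.22258717  1.40861989 -0.15264453  1.09531611
  1.47299913]
```

View pics/s1.png

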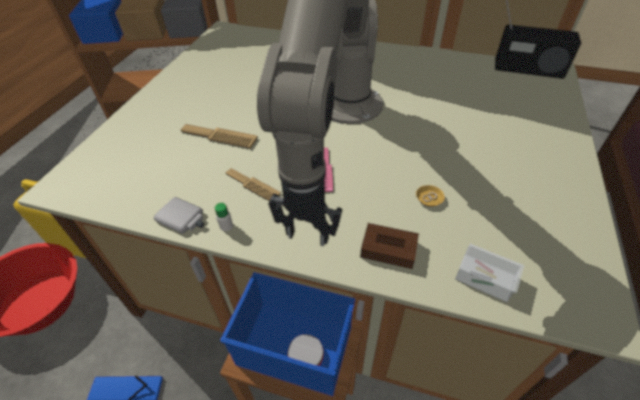

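The tin is in the bin at (305,350), and nothing else has moved. Next I hover over the holder and then the comb, refining both poses from the wrist camera.

```bash
cat > look.py <<'E'
from h import *
def meas(name,zlo,zhi,ctr,r=.13):
    C=cal('wrist'); p,d=camera('wrist'); P=cloud(C,d); cv2.imwrite(f'pics/{name}.png',p)
    tz=P[(d>0)&(np.hypot(P[...,0]-ctr[0],P[...,1]-ctr[1])<r)]
    tab=tz[abs(tz[:,2])<.006,2]; z0=np.median(tab)
    h=P[...,2]-z0
    m=(d>0)&(h>zlo)&(h<zhi)&(np.hypot(P[...,0]-ctr[0],P[...,1]-ctr[1])<r)
    m=cv2.morphologyEx(m.astype(np.uint8),cv2.MORPH_OPEN,np.ones((3,3)))
    n,l,s,c=cv2.connectedComponentsWithStats(m); k=1+s[1:,4].argmax(); q=P[l==k]
    rc=cv2.minAreaRect(q[:,:2].astype(np.float32)); vv,uu=np.where(l==k)
    print(name,'ztab',round(z0,4),rc,'med z',np.median(q[:,2]),'px',uu.min(),uu.max(),vv.min(),vv.max(),'t',env.get_state()['time'])
    return q
E
python3 - <<'E'
from look import *
for c in (-20,160):
  a=kin.inverse_kinematics([.4545,-.2335,.12],down(np.radians(c))); print(c,a)
  print('  ',kin.inverse_kinematics([.591,.10,.09],down(np.radians(c+20))))
st=env.get_state(); print(st['tcp_pos']); C=cal('wrist'); print(-C[1].T@C[2],C[1][2])
for nm,ctr,zl in (('wh',(.591,.248),.032),):
    # aim: camera offset learnt from the present pose
    o=-C[1].T@C[2]; f=C[1][2]; hit=o+f*(-o[2]/f[2]); off=(hit-st['tcp_pos'])[:2]; print('aim',off)
    env.reach([ctr[0]-off[0],ctr[1]-off[1],.25],down(np.pi/2)); env.dwell(.2)
    meas(nm,zl,.045,ctr)
E
```

```text
-20 [-0.11590847  0.55139833  0.5990336   2.11559703 -0.52990488  0.62414174
  0.50548923]
   [-0.63087352  0.68670199  0.48920881  1.91022188 -0.50190629  0.66781316
  0.16653182]
160 [ 0.82518269  0.54275799 -0.5884348   2.05337452  0.47379116  0.67941689
  2.71904618]
   [-0.16071071  0.63035351 -0.14708431  1.87651935  0.14420702  0.64488538
  2.7462322 ]
[0.74358561 0.09361137 0.24738896]
[0.66330654 0.09362234 0.3174255 ] [ 3.09245389e-01  2.24131631e-04 -9.50982250e-01]
aim [2.29430146e-02 8.57750189e-05]
wh ztab -0.0002 ((0.5923087000846863, 0.24949350953102112), (0.08515513688325882, 0.1303178369998932), 0.678426206111908) med z 0.03773212849334774 px 254 387 166 247 t 7.9667
```

View pics/wh.png

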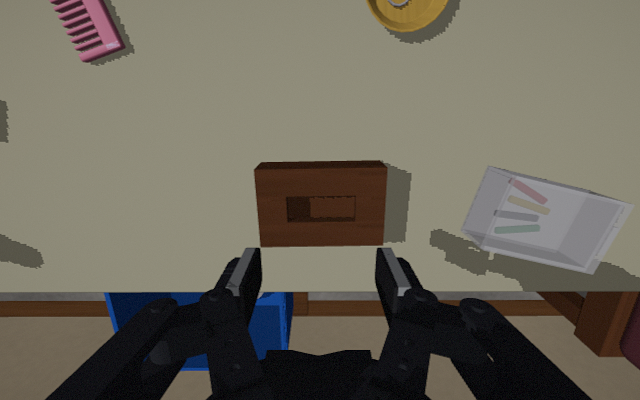

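Wrist view: the holder is at pixels (255-387, 166-247) with its slot clear, giving centre (0.5923, 0.2495) and yaw 90.7°. Next is the comb.

```bash
python3 - <<'E'
from look import *
ctr=np.array([.4747,-.177]); cy=np.radians(-20)
tgt=ctr-.023*np.array([np.cos(cy-np.pi/2),np.sin(cy-np.pi/2)])
env.reach([*tgt,.26],down(cy)); env.grip(.05); env.dwell(.2)
q=meas('wc',.004,.02,ctr)
np.save('q.npy',q)
# blade/handle centre line
for a in (70.3,): pass
(c,_,_)=cv2.minAreaRect(q[:,:2].astype(np.float32)); u=np.array([np.cos(np.radians(a)),np.sin(np.radians(a))]); v=np.array([-u[1],u[0]])
s=(q[:,:2]-c)@u; w=(q[:,:2]-c)@v
for lo in range(-95,95,20):
    k=(s>lo/1000)&(s<(lo+20)/1000); print(lo, np.percentile(w[k],[2,98]).round(4) if k.sum() else None)
E
```

```text
wc ztab -0.0003 ((0.47556328773498535, -0.1768297255039215), (0.18904931843280792, 0.043962158262729645), 70.8996353149414) med z 0.008399446027864702 px 297 338 111 269 t 10.0083
-95 [-0.0133  0.0114]
-75 [-0.0131  0.0118]
-55 [-0.013  0.012]
-35 [-0.0129  0.0117]
-15 [-0.0207  0.0212]
5 [-0.0205  0.0213]
25 [-0.0201  0.0218]
45 [-0.0199  0.0216]
65 [-0.0195  0.0218]
85 [-0.0194  0.0225]
```

View pics/wc.png

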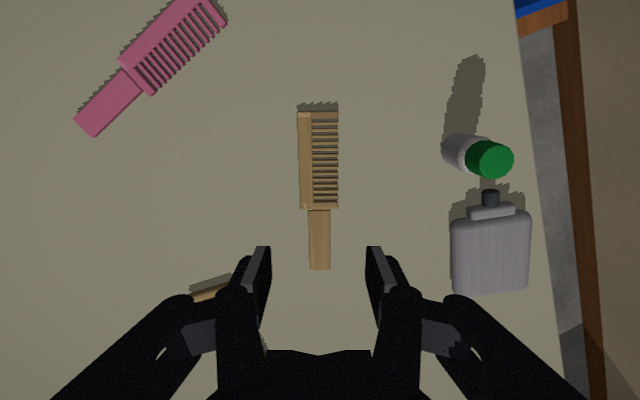

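Wrist view: the comb runs from (318,105) to (320,268), directly ahead of the fingers. I'll grasp it and lift.

```bash
python3 - <<'E'
from look import *
a=np.radians(70.9); u=np.array([np.cos(a),np.sin(a)]); g=np.array([.4756,-.1768])-.06*u; cy=a-np.pi/2
env.reach([*g,.14],down(cy))
print(env.movel([*g,.0752],velocity=.1,stop_force=6))
env.grip(.0,f_grip=60); env.dwell(.2)
s=env.get_state(); print(s['tcp_pos'],s['opening'],s['gripper_force'],s['force'])
env.movel([*g,.16],velocity=.12); env.dwell(.2)
s=env.get_state(); print(s['opening'],s['gripper_force'],s['force'])
C=cal('wrist'); p,d=camera('wrist'); P=cloud(C,d); cv2.imwrite('pics/wg.png',p)
m=(d>0)&(P[...,2]>.07)&(P[...,2]<.14)&(np.hypot(P[...,0]-.4756,P[...,1]+.1768)<.12); q=P[m]; 
t=(q[:,:2]-g)@u; w=(q[:,:2]-g)@np.array([-u[1],u[0]])
for lo in range(0,180,20):
    k=(t>lo/1000)&(t<lo/1000+.02)&(abs(w)<.03)
    if k.sum(): print(lo,k.sum(),np.median(q[k,2]).round(4),np.percentile(w[k],[3,97]).round(4))
print('tmax',np.percentile(t[abs(w)<.03],99.5),s['time'])
E
```

```text
False
[ 0.45641025 -0.23368985  0.076127  ] 0.023615365209273872 58.6669796705246 [-0.29012494  1.10271543  5.98713093]
0.02369619725475806 58.889615535736084 [-0.14310505 -0.48820154 -0.10443581]
0 5872 0.1126 [-0.0271  0.0267]
20 1964 0.0916 [-0.0114  0.0128]
40 3039 0.0913 [-0.0188  0.021 ]
60 3255 0.091 [-0.0191  0.0217]
80 3727 0.0909 [-0.0189  0.0217]
100 4554 0.0907 [-0.0191  0.0218]
120 10 0.0849 [-0.0207  0.0061]
tmax 0.11963571284656206 13.05
```

View pics/wg.png

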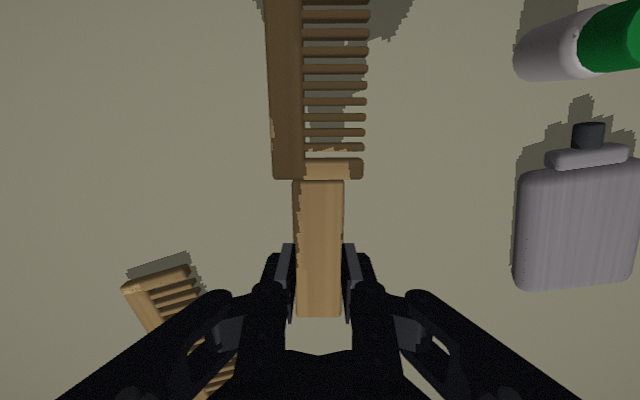

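The comb is held level (droop about 0.5°) with its blade centred about 1 mm left of the tool line. I'll move it in front of the mouth and check the alignment in the scene camera.

```bash
cat > ins.py <<'E'
from h import *
a=np.radians(90.7); e=np.array([np.cos(a),np.sin(a)]); v=np.array([-e[1],e[0]]); H=np.array([.5923,.2495]); M=H-.065*e; Q=down(a-np.pi/2)
def T(s,z=.0928,l=0.): return np.r_[M+e*s-v*(.0013+l),z]
E
python3 - <<'E'
from ins import *
s=env.get_state()['tcp_pos']; env.movel([s[0],s[1],.22],velocity=.2)
env.reach(T(-.18,.2),Q); env.movel(T(-.18),velocity=.12); env.dwell(.3)
s=env.get_state(); print(s['time'],s['tcp_pos']-T(-.18),s['opening'],s['force'])
C=cal('scene'); p,d=camera('scene'); P=cloud(C,d)
cv2.imwrite('pics/s2.png',cv2.resize(p[170:290,270:440],None,fx=4,fy=4,interpolation=cv2.INTER_CUBIC))
ok=(d>0)&(P[...,2]>.012)&(P[...,2]<.05); q=P[ok]; t=(q[:,:2]-M)@e; w=(q[:,:2]-M)@v
for lo in (-110,-90,-70,-50,-35,5,25,100,115):
    k=(t>lo/1000)&(t<lo/1000+.015)&(abs(w)<.06)
    if k.sum(): print(lo,k.sum(),np.median(q[k,2]).round(4),np.percentile(w[k],[3,97]).round(4))
k=(abs(w)<.02)&(t<-.005); print('tip t',np.percentile(t[k],99), 'front',np.percentile(t[(abs(w)<.03)&(t>-.01)&(q[:,2]>.033)],1))
E
```

```text
15.9667 [2.07182227e-04 8.19456802e-05 4.54735930e-04] 0.023761815002561623 [-0.32241129 -0.00311369 -1.37830543]
-110 72 0.0233 [-0.023   0.0197]
-90 71 0.0235 [-0.0235  0.0192]
-70 72 0.0233 [-0.0226  0.019 ]
-50 70 0.0224 [-0.0226  0.0192]
-35 56 0.0235 [-0.0224  0.0202]
5 203 0.0362 [-0.0423  0.0386]
25 186 0.0359 [-0.0427  0.0393]
100 214 0.0362 [-0.0423  0.0382]
115 205 0.0366 [-0.0422  0.0394]
tip t -0.02666763655191393 front 0.001267684550200376
```

View pics/s2.png

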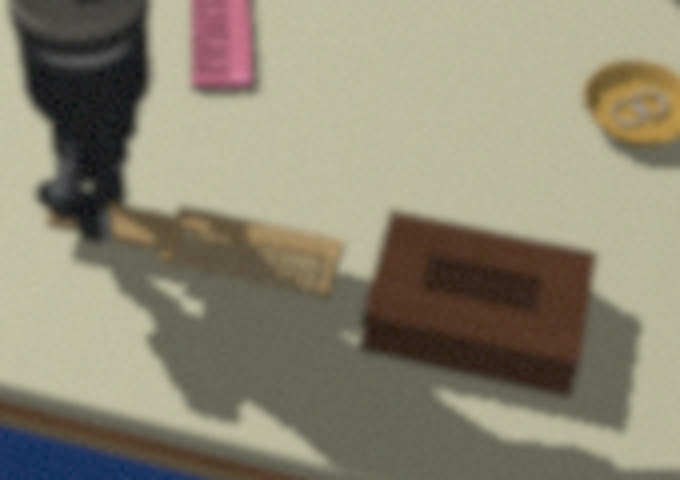

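The tip lies on the holder's axis, with comb and holder centres both at w ≈ -1.8 mm. The comb is about 0.7 mm high, so I'll lower it slightly and insert under force watch.

```bash
python3 - <<'E'
from ins import *
z=.0921
env.movel(T(-.18,z),velocity=.05); env.dwell(.2)
def rep(x):
    s=env.get_state(); print(x,round(s['time'],2),'s',round(float((s['tcp_pos'][:2]-M)@e),4),'z',s['tcp_pos'][2].round(4),'F',s['force'].round(2),'tau',s['torque'].round(2),s['opening'])
rep('pre')
r=env.movel(T(-.13,z),velocity=.05,stop_force=6); rep(r)
if not r: r=env.movel(T(-.036,z),velocity=.05,stop_force=8); rep(r)
p,d=camera('scene'); cv2.imwrite('pics/s3.png',cv2.resize(p[170:290,270:440],None,fx=4,fy=4,interpolation=cv2.INTER_CUBIC))
E
```

```text
pre 16.47 s -0.18 z 0.0921 F [ 0.61 -0.79 -0.49] tau [ 0.   -0.02 -0.01] 0.02371897271267662
False 17.62 s -0.1306 z 0.0921 F [ 0.13 -0.3  -0.46] tau [-0.1  -0.01 -0.03] 0.02333073393325337
True 19.38 s -0.0401 z 0.0915 F [-0.15 -0.17 -0.96] tau [-0.04  0.03  0.02] 0.02320328384898527
```

View pics/s3.png

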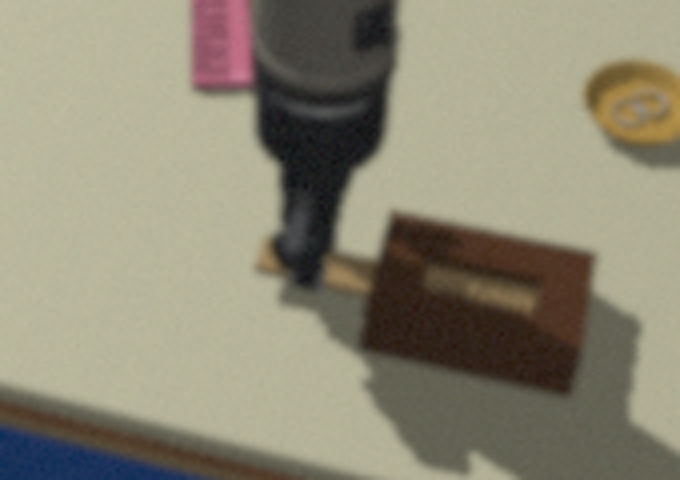

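The comb is in, visible through the window at about (480,285). It stopped at s = -40.1 mm, as predicted for home. I'll do a final seating push, release, retreat, and verify the handle end, which should be 75 mm outside the mouth.

```bash
python3 - <<'E'
from ins import *
z=.0915
r=env.movel(T(-.036,z),velocity=.02,stop_force=10); s=env.get_state(); print(r,(s['tcp_pos'][:2]-M)@e,s['force'])
env.grip(.05); env.dwell(.2)
t=env.get_state()['tcp_pos']; env.movel([t[0],t[1],.20],velocity=.12)
env.movel([t[0],t[1]+.02,.26],velocity=.2); env.dwell(.3)
C=cal('wrist'); p,d=camera('wrist'); P=cloud(C,d); cv2.imwrite('pics/w4.png',p)
q=P[(d>0)&(P[...,2]>.006)&(P[...,2]<.045)]; t=(q[:,:2]-M)@e; w=(q[:,:2]-M)@v
k=(t<-.005)&(t>-.12)&(abs(w)<.03); print('handle t',np.percentile(t[k],[.5,1,99]),'w',np.percentile(w[k],[2,98]),'z',np.median(q[k,2]),'front',np.percentile(t[(q[:,2]>.034)&(abs(w)<.03)],[.5,1]),env.get_state()['time'])
E
```

```text
True -0.03975640029294807 [ 0.62411996 -0.24754253 -0.25245961]
handle t [-0.07429189 -0.07417652 -0.00531878] w [-0.01251719  0.01238506] z 0.020561204078734557 front [0.00032078 0.00060517] 22.125
```

View pics/w4.png

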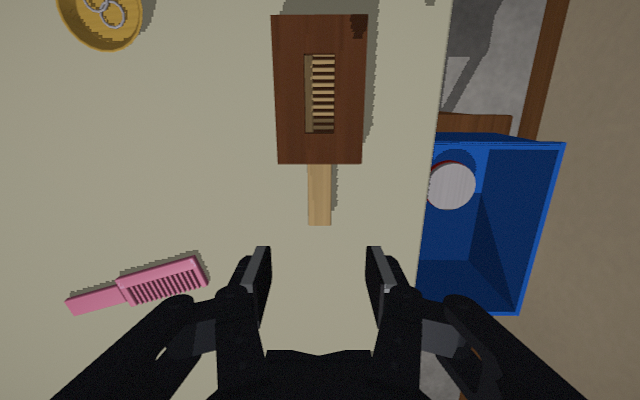

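The comb is flat in the slot, with its handle end at (320,225) 75 mm outside the mouth, so it is fully home. The tin is in the bin at (452,185). I'm handing the job in.

```bash
python3 -c "
from h import *
print(job.job_done())"
```

```text
the job is handed in; nothing more can be done
None
```

I pushed the tin into the bin, slid the comb fully home in the holder and let go of it, touched none of the bystanders, and handed the job in at about 22 s on the robot's clock.

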